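# Lock the shaper fence plate with its hook cam

### The job

Push the loose fence plate gently back, bolt first, into the grey bracket until you feel its spring buffers. Then turn the red cam clockwise by its black crank handle, about half a turn, until the hook has drawn the bolt in and the plate is clamped tight on its stops: go by the feel of the handle, firm but not forced. Let go and leave the other things where they are.

Things in the scene. Friction and masses are not known exactly. Their poses are not given: they have to be found in the camera images.
- bracket: Fixed grey cast fence bracket, 154 mm wide (y), 116 mm deep (x -45 to +71), wings 50 mm high at both sides. Origin on the table, under the cam's axis. Its x axis points from the plate's side into the bracket: the direction to push.
- cam: Red hook cam on a vertical axis. Origin on the table on that axis. The handle starts on the bracket's +y side; clockwise from above takes it past the +x side to the -y side; tight after 1.4 to 3.8 rad. A falling spiral rib under its part disc (31 to 49 mm up) passes in front of the bolt head and draws it to the axis. It stays where it is left.
- handle (a point): On the crank's upright black handle, 14 mm in diameter, z 77 to 117 mm (this point z=102 mm), spinning freely on its pin, 55 mm from the cam's axis; red arm below it 68 to 77 mm high. Held still, it takes 1 to 3 N along its circle idle, 2 to 4 N while drawing the plate in, then climbs steadily once on the stops: 6 to 9 N is tight, 11 N too much.
- plate: Loose aluminium fence plate, 20 mm thick (x), 210 mm wide (y), 59 mm high, 0.44 to 0.72 kg, standing on the table on two feet (y=+-98 mm) that reach 64 mm towards the bracket and straddle it. Origin under its centre; x points to the bracket; faces at x=+-10 mm. Push on its front face (x=-10 mm): 2 to 5 N to slide; keep push or squeeze under 25 N.
- bolt_head (a point): Upright T-head at the end of the plate's bolt, 9 mm in diameter, z 11 to 46 mm, 47 mm from the plate's origin along its x axis; this point at z=18 mm. The hook can catch it once it stands less than 27 mm in front of the cam's axis; on the buffers it stands 18 to 26 mm from it.
- spanner: Bystander: steel spanner 170 mm long, lying flat; origin under its middle.
- roller: Bystander: yellow feed roller, 60 mm in diameter, 36 mm high.
- star_knob: Bystander: black clamping knob, 48 mm in diameter, 34 mm high.
- offcut: Bystander: wooden offcut 90 x 35 x 20 mm.
- mouth (a point): Middle of the flared mouth (25 mm wide, narrowing within 16 mm to a channel 14 mm wide along the bracket's x axis) in the bracket's front that takes the plate's bolt; 45 mm in front of the cam's axis, 18 mm above the table. Centring the bolt here can take up to about 16 N before it slips in; the buffers come after.
- front (a point): Middle of the bracket's front plane, 50 mm up. Two stiff brass stops at y=+-61 mm stand out of it, set to an unknown depth: the plate's rear face meets them somewhere between x=-51 and -59 mm of the bracket, giving about 28 N per mm each. Two black spring buffers at y=+-36 mm stand 4 mm further out, about 1 N per mm each.
Mind the look-alikes: they are no part of the job. What is shaped like the bracket but orange or pink is not meant.

How it is judged (in metres and radians):
On the way:
1. the plate is pushed back until its bolt head stands inside the reach of the hook, the cam not yet drawing on it (x of bolt_head in the frame of bracket above -0.0275 m and contact force between cam and plate below 3 N), for 0.1 s.
At the end, for the whole second after the job is handed in: The hook pulls on the bolt with more than 30 N (never over 120 N) and the bolt head is drawn in to within 23.5 mm of the cam's axis, so the plate is clamped on its stops; it stands upright (0.05 rad), square to the bracket (0.04 rad) and at rest, the cam at rest, the robot clear (contact force between cam and plate above 30 N and x of bolt_head in the frame of bracket above -0.0235 m and angle between the x axis of plate and the x axis of bracket, either way round below 0.04 rad and angle between plate's own z axis and vertical below 0.05 rad and linear speed of plate below 0.01 m/s and angular speed of cam below 0.05 rad/s); the robot touches nothing.
It fails at once if the bolt is overtightened: the hook pulls on it with more than 120 N (contact force between cam and plate above 120 N).
It fails at once if the plate is rammed or squeezed with more than 30 N (contact force between any of the fingers, the arm and plate above 30 N).
It fails at once if a bystander is moved more than 20 mm (distance of any of spanner, roller, star_knob, offcut from where it was at the start of the episode above 0.02 m).
It also fails if it takes over 72 s, if anything falls off the work surface, if the arm or the gripper's body presses on something with over 40 N, if the wrist force passes 120 N, or if a joint passes its speed limit or range.

### The arm

A 7-joint arm with a two-finger parallel gripper is mounted at the origin on the work surface. World frame = base frame: x ahead of the robot, y to its left, z up, the work surface at z = 0. Lengths are in mm, angles in degrees, forces in N, time in s.
With the tool pointing down it reaches from about 400 to 900 mm from the base axis. Payload 5.6 kg.
Tool frame: the origin (TCP) lies between the finger pads; the fingertips stand 8 mm ahead of it and the grasp point (between the pads) lies 11 mm behind it; z points along the fingers, y is the line along which they close (so a half turn about z gives the same grasp; the last joint's range is limited). The gripper opens to 92 mm and grips with 3 to 60 N. Pads are 20 mm wide; open, the fingers measure 128 mm over their backs; the gripper's body (75 mm by 189 mm) begins 69 mm behind the grasp point.
Start: joints at [-72.365, 26.786, -0.665, 91.828, 0.344, 61.387, -3.226], TCP at [223.413, 610.406, 222.592] pointing down, gripper open.
Joint ranges: [-144.91, 144.91], [-17.63, 115.5], [-89.93, 88.59], [15.96, 139.68], [-74.01, 254.01], [8.47, 105.57], [-167.45, 167.45]. Speed limits (degrees/s): [147.25, 147.25, 180, 180, 180, 180, 180].

### API

Orientations are given as [roll, pitch, yaw] about the fixed x, y, z axes, in that order (R = Rz(yaw) Ry(pitch) Rx(roll)).
In Python, from cell import robot gives the robot as it stands.
- The arm moves only by the tool apply_moves, never from a script. Its argument "steps" is a list of rows, each a list of 4 numbers: the shift along the tool's x, y, z in m, then the turn about the tool's z in rad. In form: [[tx, ty, tz, roll], ...]. A call has 1 to 20 rows; each row shifts and turns the commanded pose from where the row before left it, along the tool's axes as they then stand; what a row does not reach is not made up. A row lasts 1/8 s, in which the tool goes at most 62.5 mm and 10.7 degrees, less where a joint would pass 70% of its speed; a pose out of reach is approached as far as the arm can. A call is refused whole if a number of a shift passes 0.0625 or a number of a turn 0.188, either way. A call with a gripper value outside its range is refused whole. "grip" is the gripper command: -1 is fully open, 1 is shut, values between are in proportion, set as the call begins (left out, the last holds). The fingers move at their own pace and stop on an object; "grip_force" is the grip in N (left out, the last holds). Time passes only in rows, so rows that do not move let the fingers close. It gives the time, the measured TCP pose, the force, the opening and the grip force at its end, in the units of the state.
- robot.read_state(): the state, without advancing time (a new reading comes with each control period).
- robot.get_image(name): name is "side" or "top" or "wrist"; returns a dict with "frame" (384x512x3 uint8, red, green, blue), "intrinsics" (3x3 intrinsics, pixels), "k1" (the pictures are not rectified: a ray, as slopes to the right and down, at radius r is drawn at 1 + k1 r^2 times it, then the intrinsics apply), "R" (3x3) and "t" (3): a world point X has camera coordinates R X + t; the wrist camera has in their place "mount" (4x4, takes a point from camera to tool coordinates, whose origin is the TCP and whose axes are the flange's). Camera axes: x right, y down, z forward; pixel columns grow to the right and rows downward; lengths in mm; the calibration is good to about 2 mm. A picture is of the moment at which its call begins: read the wrist's pose just before it. There is no depth.
- robot.job_done(): hands the job in; it is judged then, once.
Trained networks look in the newest picture that a camera, given by its name, has taken for a name from the list of things; names that differ only in an ending like _2 or _b are one class to them, and where a whole thing is asked for, a point or a joint stands for the part that bears it (a point fixed in the world has none). Each returns a list of dicts, best first, with "score" (0 to 1); they miss things now and then, are a little off and sometimes report something else, mostly with a low value. They report only what shows in the picture. A call takes as long as a camera call. They do not tell look-alikes from the thing itself.
- robot.recognise(camera, target): "rect" ([left, top, right, bottom] in pixels, round what is visible of it).
The state is a dict: "clock": time; "q": joint angles; "joint_velocities": joint speeds; "effort": joint torques, N m; "tool_pos": TCP position; "tool_rot": TCP orientation; "contact_force": force on the tool from outside, world axes, zero at the start; "ft_torque": the same for the moment, N m; "grip_width": finger opening in mm; "grip_force": force on a finger pad.
Only numpy, scipy, OpenCV 4.12 (cv2) and the standard library are available. Lean on these libraries where they do the work, as an engineer would, in place of code of your own. Each camera call takes 0.05 s, during which the arm holds its last target. There are 200 camera calls.

## Working session

There is one attempt and no reset: what is moved stays moved. The work goes in short steps, Python scripts to look and compute and a tool call to move; the robot and the scene stay as the last step left them, time stands still between calls to the robot, and variables do not carry over. Pictures are saved under pics/ and viewed, at most 10 in all, crops included, and the job is handed in when it is done.

Besides the shell and the picture viewer there is one more tool, called after "Request:" as a command line: name --pt "numbers of a row" for each row, then --argument value for the rest. apply_moves: Moves the arm, as the interface text tells. Its arguments: {"type":"object","properties":{"steps":{"type":"array","items":{"type":"array","items":{"type":"number"}}},"grip":{"type":"number"},"grip_force":{"type":"number"}},"required":["steps"]}

```bash
mkdir -p pics; ls
python3 - <<'E'
from cell import robot
import cv2
s=robot.read_state();print(s)
for c in("top","side"):
    d=robot.get_image(c);cv2.imwrite(f"pics/{c}0.png",d["frame"][:,:,::-1])
    print(c,d["intrinsics"],d["k1"],d["R"],d["t"])
    for t in("bracket","cam","handle","plate","bolt_head","spanner","roller","star_knob","offcut","mouth"):
        try:print(t,[(round(float(r["score"]),2),[int(v) for v in r["rect"]]) for r in robot.recognise(c,t)[:3]])
        except Exception as e:print(t,e)
E
```

```text
pics
{'clock': 0.0, 'q': array([-72.36541392,  26.83589285,  -0.66493788,  91.87997578,
         0.34546752,  61.38647454,  -3.22610602]), 'joint_velocities': array([ 0.07114631,  0.00094472,  0.05581048,  0.05797685, -0.06185205,
        0.00138535,  0.06439053]), 'effort': array([-6.16062571e-04, -5.20589089e+01, -1.28564093e-02, -2.43738627e+01,
       -5.67088346e-02,  1.73299201e-02,  1.65087545e-04]), 'tool_pos': array([223.23874565, 609.86351465, 221.64838988]), 'tool_rot': array([-1.79899959e+02,  8.45629145e-03,  1.59898621e+02]), 'contact_force': array([0.18659818, 0.31333973, 0.08096303]), 'ft_torque': array([-0.03149097,  0.07259255,  0.01549052]), 'grip_force': 0.0, 'grip_width': 91.7333323580774}
top [[487.20364416   0.         252.55061249]
 [  0.         487.20364416 184.16191357]
 [  0.           0.           1.        ]] -0.1304430779508518 [[-0.02691961 -0.99963601  0.00178529]
 [-0.99686651  0.02671205 -0.07445561]
 [ 0.07438082 -0.00378401 -0.99722273]] [  -5.96307284  532.32741298 1164.91701775]
bracket [(0.89, [374, 189, 439, 246]), (0.6, [160, 237, 235, 298]),
[... 878 characters left out ...]
34]] [-425.04936188  258.73724984  804.67205383]
bracket [(0.92, [130, 184, 194, 250]), (0.74, [237, 170, 305, 235]), (0.62, [290, 272, 385, 367])]
cam [(0.83, [131, 188, 167, 229]), (0.81, [304, 272, 347, 332]), (0.73, [248, 170, 279, 216])]
handle [(0.86, [253, 175, 281, 214]), (0.86, [137, 184, 165, 226]), (0.76, [305, 271, 348, 336])]
plate [(0.75, [210, 196, 282, 252])]
bolt_head [(0.84, [208, 195, 284, 252])]
spanner [(0.56, [205, 172, 252, 186])]
roller [(0.68, [315, 240, 340, 264])]
star_knob [(0.59, [185, 181, 200, 193])]
offcut [(0.73, [212, 195, 283, 252]), (0.59, [268, 263, 300, 293])]
mouth [(0.7, [125, 186, 191, 251]), (0.68, [240, 169, 310, 239]), (0.61, [290, 271, 388, 369])]
```

Run:
```python
import cv2
a=cv2.imread("pics/top0.png")[110:310,120:450]
cv2.imwrite("pics/top0c.png",cv2.resize(a,(792,480),interpolation=cv2.INTER_CUBIC))
```

```text
(no output)
```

View pics/top0c.png

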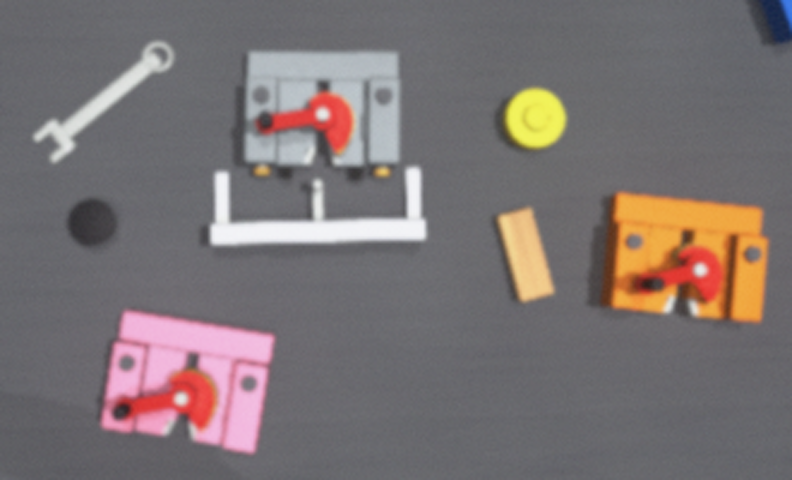

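The grey bracket is at the top centre (crop ~322,110) with its handle at left (264,121). The plate is below it, and its bolt head is at (317,184). The orange and pink brackets are look-alikes.

```bash
cat > h.py <<'E'
import numpy as np,cv2
from scipy.spatial.transform import Rotation as Ro
def ray(d,uv,s=None):
    K=d["intrinsics"];x,y=cv2.undistortPoints(np.array([[uv]],float),K,np.array([d["k1"],0,0,0.]))[0,0]
    v=np.array([x,y,1.])
    if "mount" in d:
        M=np.array(d["mount"]);Rt=Ro.from_euler("xyz",s["tool_rot"],degrees=True).as_matrix()
        return Rt@M[:3,3]+s["tool_pos"],Rt@M[:3,:3]@v
    return -d["R"].T@d["t"],d["R"].T@v
def atz(d,uv,z,s=None):
    o,v=ray(d,uv,s);return o+v*(z-o[2])/v[2]
E
python3 - <<'E'
from cell import robot
from h import *
d=robot.get_image("top")
for n,u,v,z in[("axis",322,114,77),("handle",264,121,117),("wingFL",245,162,50),("wingFR",399,162,50),("backL",247,52,50),("backR",399,52,50),("plFL",211,244,59),("plFR",426,239,59),("plRL",211,226,59),("plRR",425,220,59),("bolt",317,184,46),("knob",92,222,34),("footL",222,172,20),("footR",413,167,20),("offcutTL",499,215,20)]:
    print(n,atz(d,(120+(u+.5)/2.4-.5,110+(v+.5)/2.4-.5),z).round(1))
E
```

```text
axis [590.4 -24.8  77. ]
handle [580.1  29.8 117. ]
wingFL [548.2  52.4  50. ]
wingFR [544.2 -99.9  50. ]
backL [658.3  48.1  50. ]
backR [ 654.3 -103.5   50. ]
plFL [467.9  86.9  59. ]
plFR [ 467.2 -123.2   59. ]
plRL [485.5  86.5  59. ]
plRR [ 485.8 -122.9   59. ]
bolt [524.8 -18.2  46. ]
knob [493.5 208.4  34. ]
footL [541.4  77.7  20. ]
footR [ 541.3 -116.1   20. ]
offcutTL [ 490.1 -202.    20. ]
```

Request:
apply_moves --pt "0 0 0 0.175" --pt "0 0 0 0.175" --pt "0 0 0 0.175" --pt "0 0 0 0.175" --pt "0 0 0 0.175" --pt "0 0 0 0.175" --pt "0 0 0 0.17" --pt "-0.04 0.019 0 0" --pt "-0.04 0.019 0 0" --pt "-0.04 0.019 0 0" --pt "-0.04 0.019 0 0" --pt "-0.04 0.019 0 0" --pt "-0.04 0.019 0 0" --pt "-0.04 0.019 0 0" --pt "-0.04 0.019 0 0" --pt "-0.04 0.019 0 0" --pt "-0.04 0.019 0 0" --grip -0.05

```text
clock: 3.28
tool_pos: [414.0, 209.2, 222.9]
tool_rot: [180.0, -0.0, 90.0]
contact_force: [0.6, 0.0, 0.1]
grip_width: 48.5
grip_force: 0.0
```

Request:
apply_moves --pt "-0.038 0.01 0 0" --pt "-0.038 0.01 0 0" --pt "-0.038 0.01 0 0" --pt "-0.038 0.01 0 0" --pt "-0.038 0.01 0 0" --pt "-0.038 0.014 0 0" --pt "0 0 0 0" --pt "0 0 0 0" --pt "0 0 0 0"

```text
clock: 4.4
tool_pos: [477.1, -16.4, 222.5]
tool_rot: [-180.0, -0.0, 90.1]
contact_force: [-0.2, 0.4, -0.0]
grip_width: 48.7
grip_force: 0.0
```

Run:
```python
from cell import robot
from h import *
s=robot.read_state();print(s["clock"],s["tool_pos"],s["tool_rot"],s["q"],s["grip_width"],s["contact_force"])
d=robot.get_image("wrist");print(d["mount"],d["intrinsics"])
cv2.imwrite("pics/w1.png",cv2.resize(d["frame"][:,:,::-1],(768,576),interpolation=cv2.INTER_CUBIC))
```

```text
4.4 [477.06430512 -16.35893671 222.49806447] [-1.79981520e+02 -2.91637176e-02  9.01136810e+01] [-34.68370879  10.53606691  36.96119332 117.22927882  -7.78800599
  54.5883099    6.45764763] 48.74246885796516 [-0.15825878  0.37670146 -0.00776479]
[[ 1.53801613e-03 -9.58486294e-01 -2.85134457e-01  8.13599254e+01]
 [ 9.99998735e-01  1.58965761e-03  5.03241932e-05 -5.07191682e-01]
 [ 4.05031109e-04 -2.85134174e-01  9.58487527e-01 -1.61495335e+02]
 [ 0.00000000e+00  0.00000000e+00  0.00000000e+00  1.00000000e+00]] [[305.6430034    0.         257.80961099]
 [  0.         305.6430034  191.28102607]
 [  0.           0.           1.        ]]
```

View pics/w1.png

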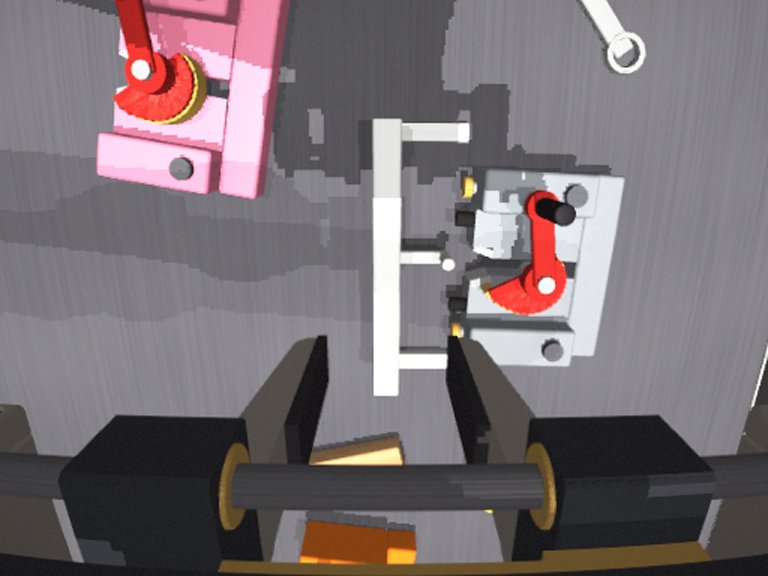

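The plate is vertical in the picture (x 373–401), with its bolt head at (448,265). The grey bracket is to its right, with the cam axis at (546,285) and the handle top at about (568,214).

Run:
```python
from cell import robot
from h import *
s=robot.read_state();d=robot.get_image("wrist")
for n,u,v,z in[("axis",546,285,80),("handle",568,214,117),("handlebase",545,205,77),("wFL",487,168,50),("wFR",467,364,50),("bL",624,178,50),("bR",593,356,50),("plFL",373,119,59),("plFR",373,395,59),("plRL",401,119,59),("plRR",398,395,59),("bolt",448,265,46)]:
    print(n,atz(d,((u+.5)/1.5-.5,(v+.5)/1.5-.5),z,s).round(1))
```

```text
axis [587.7 -23.4  80. ]
handle [583.1  30.9 117. ]
handlebase [582.6  31.7  77. ]
wFL [547.6  54.5  50. ]
wFR [541.3 -98.5  50. ]
bL [649.3  49.4  50. ]
bR [644.2 -92.   50. ]
plFL [466.8  86.6  59. ]
plFR [ 465.8 -121.6   59. ]
plRL [485.7  86.7  59. ]
plRR [ 485.8 -121.5   59. ]
bolt [523.  -17.8  46. ]
```

Request:
apply_moves --pt "0 -0.001 0.025 0" --pt "0 0 0.025 0" --pt "0 0 0.025 0" --pt "0 0 0.025 0" --pt "0 0 0.025 0" --pt "-0.001 0 0.025 0" --pt "0 0 0.02 0" --pt "0 0 0.013 0" --pt "0 0 0 0" --pt "0 0 0 0" --grip 0.21

```text
clock: 5.75
tool_pos: [476.9, -18.5, 40.2]
tool_rot: [179.9, -0.0, 90.0]
contact_force: [0.0, -0.8, 0.5]
grip_width: 35.9
grip_force: 0.0
```

Request:
apply_moves --pt "0 0 0 0" --pt "0 0 0 0" --pt "0 0 0 0" --pt "0 0 0 0" --pt "0 0 0 0" --grip 0.7 --grip_force 7

```text
clock: 6.38
tool_pos: [476.7, -18.5, 40.1]
tool_rot: [180.0, -0.0, 90.0]
contact_force: [-1.5, -0.4, 6.7]
grip_width: 19.9
grip_force: 7.0
```

Request:
apply_moves --pt "-0.001 0 0 0.011" --pt "-0.001 0 0 0.011" --pt "-0.001 0 0 0.011" --pt "0 0 0 0" --pt "0 0.004 0 0" --pt "0 0.004 0 0" --pt "0 0.004 0 0" --pt "0 0 0 0"

```text
clock: 7.38
tool_pos: [486.7, -21.8, 39.4]
tool_rot: [-179.8, -0.0, 88.1]
contact_force: [-4.8, 0.8, 5.9]
grip_width: 20.1
grip_force: 7.0
```

Run:
```python
from cell import robot
from h import *
s=robot.read_state();print(s["clock"],s["tool_pos"],s["tool_rot"],s["grip_force"],s["contact_force"])
d=robot.get_image("top")
a=d["frame"][120:220,190:315,::-1]
cv2.imwrite("pics/t2.png",cv2.resize(a,(750,600),interpolation=cv2.INTER_CUBIC))
```

```text
7.375 [486.66910107 -21.83425468  39.42878008] [-1.79805490e+02 -4.15723752e-02  8.81099161e+01] 6.9933392107486725 [-4.81357719  0.79691079  5.93331538]
```

View pics/t2.png

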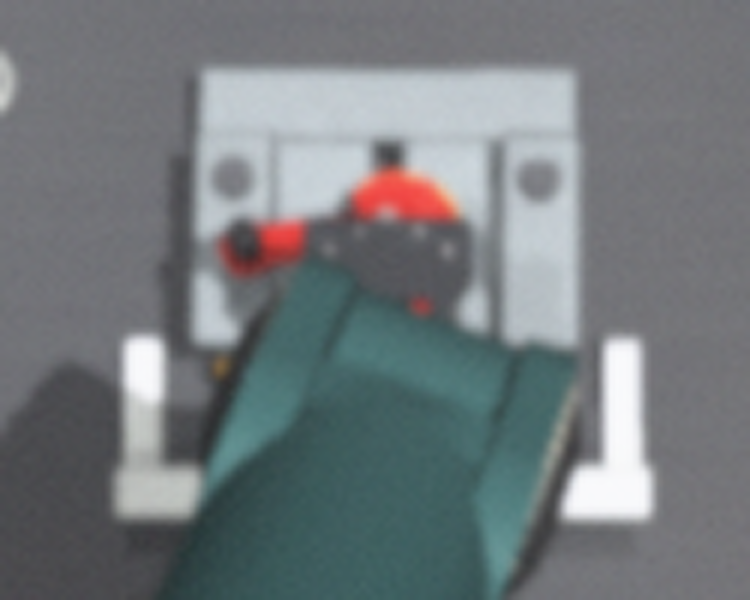

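Plate and bracket are square and centred to each other: plate mid at column 383, bracket mid at 384. I'll push on slowly.

Request:
apply_moves --pt "0 0.002 0 0" --pt "0 0.002 0 0" --pt "0 0.002 0 0" --pt "0 0.002 0 0" --pt "0 0.002 0 0" --pt "0 0.002 0 0" --pt "0 0.002 0 0"

```text
clock: 8.3
tool_pos: [499.8, -22.5, 39.4]
tool_rot: [-179.7, -0.0, 88.1]
contact_force: [-6.5, 0.0, 8.3]
grip_width: 19.9
grip_force: 7.0
```

Request:
apply_moves --pt "0 0.0015 0 0" --pt "0 0.0015 0 0" --pt "0 0.0015 0 0" --pt "0 0.0015 0 0" --pt "0 0.0015 0 0" --pt "0 0.0015 0 0"

```text
clock: 9.05
tool_pos: [508.8, -22.8, 39.4]
tool_rot: [-179.7, -0.0, 88.1]
contact_force: [-6.3, -0.6, 7.6]
grip_width: 20.5
grip_force: 7.0
```

Request:
apply_moves --pt "0 0.0012 0 0" --pt "0 0.0012 0 0" --pt "0 0.0012 0 0" --pt "0 0.0012 0 0" --pt "0 0.0012 0 0"

```text
clock: 9.68
tool_pos: [514.8, -23.1, 39.4]
tool_rot: [-179.7, -0.0, 88.1]
contact_force: [-6.1, -0.0, 7.9]
grip_width: 19.6
grip_force: 7.0
```

Request:
apply_moves --pt "0 0.001 0 0" --pt "0 0.001 0 0"

```text
clock: 9.93
tool_pos: [516.9, -23.1, 39.4]
tool_rot: [-179.7, -0.0, 88.1]
contact_force: [-6.5, 1.3, 8.6]
grip_width: 19.6
grip_force: 7.0
```

Request:
apply_moves --pt "0 0.001 0 0" --pt "0 0.001 0 0" --pt "0 0.001 0 0"

```text
clock: 10.3
tool_pos: [519.9, -23.2, 39.4]
tool_rot: [-179.7, -0.0, 88.1]
contact_force: [-7.3, 0.8, 8.2]
grip_width: 20.1
grip_force: 7.0
```

Request:
apply_moves --pt "0 0.001 0 0" --pt "0 0.001 0 0"

```text
clock: 10.55
tool_pos: [521.3, -23.3, 39.4]
tool_rot: [-179.7, -0.1, 88.1]
contact_force: [-8.8, 1.0, 8.9]
grip_width: 19.8
grip_force: 7.0
```

Request:
apply_moves --pt "0 0.001 0 0" --pt "0 0 0 0" --pt "0 0 0 0"

```text
clock: 10.92
tool_pos: [521.8, -23.3, 39.3]
tool_rot: [-179.6, -0.1, 88.1]
contact_force: [-8.3, -0.2, 9.6]
grip_width: 19.9
grip_force: 7.0
```

Request:
apply_moves --pt "0 0 0 0" --pt "0 0 0 0" --pt "0 0 0 0" --grip 0.46

```text
clock: 11.3
tool_pos: [524.3, -23.4, 39.3]
tool_rot: [-179.9, 0.0, 88.1]
contact_force: [-5.0, -0.1, 2.5]
grip_width: 24.7
grip_force: 2.6
```

Request:
apply_moves --pt "0 0 -0.006 0" --pt "0 0 -0.02 0" --pt "0 0 -0.03 0" --pt "0 0 -0.03 0" --pt "0 0 -0.03 0" --pt "0 0 -0.03 0" --pt "0 -0.01 -0.03 0" --pt "0 -0.02 -0.005 0" --pt "0 -0.02 0 0" --pt "0 0 0 0" --pt "0 0 0 0"

```text
clock: 12.68
tool_pos: [476.8, -21.4, 221.2]
tool_rot: [179.8, -0.0, 88.1]
contact_force: [0.7, -0.1, 0.7]
grip_width: 24.8
grip_force: 0.0
```

Run:
```python
from cell import robot
from h import *
s=robot.read_state();print(s["clock"],s["tool_pos"],s["tool_rot"],s["q"],s["contact_force"],s["ft_torque"])
d=robot.get_image("wrist");
cv2.imwrite("pics/w3.png",cv2.resize(d["frame"][:,:,::-1],(768,576),interpolation=cv2.INTER_CUBIC))
```

```text
12.675 [476.84200825 -21.43955566 221.24283991] [ 1.79845621e+02 -1.17090016e-02  8.81146980e+01] [-35.43136658  10.65506391  38.51709077 117.49513421  -8.17295659
  54.25330962   5.49401291] [ 0.6896625  -0.14964798  0.73741115] [-0.04927884  0.07468235  0.02951073]
```

View pics/w3.png

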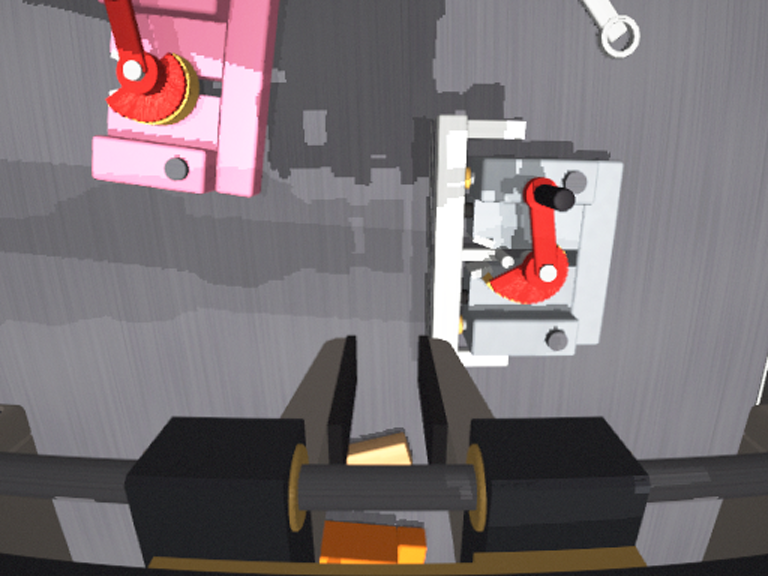

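The plate is against the bracket (buffers covered). The bolt head at (507,262) is in the channel, the cam axis at (548,272), and the handle top at about (568,200).

Run:
```python
from cell import robot
from h import *
s=robot.read_state();d=robot.get_image("wrist")
for n,u,v,z in[("axis",548,272,80),("handle",566,201,117),("handlebase",541,187,77),("wFL",486,159,50),("wFR",471,354,50),("plRL",467,115,59),("plFL",440,115,59),("bolt",507,262,46)]:
    print(n,atz(d,((u+.5)/1.5-.5,(v+.5)/1.5-.5),z,s).round(1))
h=robot.recognise("wrist","handle");print(h[:3])
```

```text
axis [587.5 -22.9  80. ]
handle [582.2  29.7 117. ]
handlebase [580.2  34.8  77. ]
wFL [548.8  53.   50. ]
wFR [541.  -96.7  50. ]
plRL [533.5  82.4  59. ]
plFL [515.3  82.8  59. ]
bolt [567.5 -23.3  46. ]
[{'rect': [66.6, 2.3, 135.2, 83.4], 'score': 0.74}, {'rect': [308.9, 103.6, 417.6, 237.9], 'score': 0.71}]
```

Request:
apply_moves --pt "0 0 0 -0.033" --pt "0.011 0.021 0 0" --pt "0.011 0.021 0 0" --pt "0.01 0.021 0 0" --pt "0.01 0.021 0 0" --pt "0.01 0.021 0 0" --pt "0 0 0 0" --pt "0 0 0.025 0" --pt "0 0 0.025 0" --pt "0 0 0.025 0" --pt "0 0 0.025 0" --pt "0 0 0.02 0" --pt "0 0 0.01 0" --pt "0 0 0 0" --pt "0 0 0 0" --grip -0.3

```text
clock: 14.7
tool_pos: [581.0, 30.3, 91.4]
tool_rot: [179.9, -0.0, 90.0]
contact_force: [0.3, -0.9, -0.1]
grip_width: 59.3
grip_force: 0.0
```

Run:
```python
from cell import robot
from h import *
s=robot.read_state();print(s["clock"],s["tool_pos"],s["tool_rot"],s["q"],s["contact_force"])
d=robot.get_image("wrist");
cv2.imwrite("pics/w4.png",d["frame"][:,:,::-1])
```

```text
14.7 [580.95525664  30.28700444  91.35836534] [ 1.79919037e+02 -9.12162006e-03  8.99895544e+01] [-29.62506946  32.2280616   30.6454271  108.85470596 -22.66302081
  44.88578781  13.44138513] [ 0.28182538 -0.89999707 -0.0556976 ]
```

View pics/w4.png

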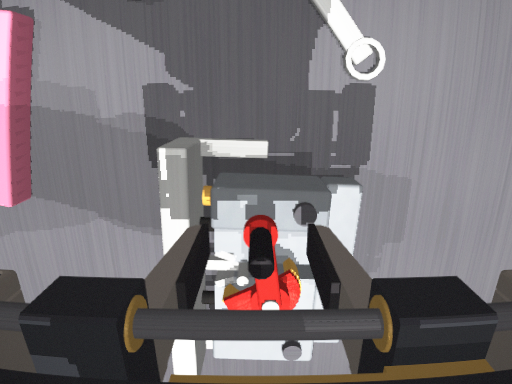

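The handle is between the fingers, with its top at (261,268). I'll close.

Request:
apply_moves --pt "0 0 0 0" --pt "0 0 0 0" --pt "0 0 0 0" --pt "0 0 0 0" --pt "0 0 0 0" --pt "0 0 0 0" --grip 0.95 --grip_force 30

```text
clock: 15.5
tool_pos: [581.2, 30.3, 90.7]
tool_rot: [179.9, 0.0, 90.0]
contact_force: [3.6, -1.4, -3.2]
grip_width: 13.1
grip_force: 30.0
```

Run:
```python
import numpy as np
a=98-np.arange(0,220,5);p=55*np.c_[np.sin(np.radians(a)),np.cos(np.radians(a))]*1e-3
for t,q in zip(a,np.diff(p,axis=0).round(4)):print(t,q.tolist(),end="; ")
```

```text
98 [0.0005, 0.0048]; 93 [0.0, 0.0048]; 88 [-0.0004, 0.0048]; 83 [-0.0008, 0.0047]; 78 [-0.0012, 0.0046]; 73 [-0.0016, 0.0045]; 68 [-0.002, 0.0044]; 63 [-0.0024, 0.0042]; 58 [-0.0027, 0.004]; 53 [-0.0031, 0.0037]; 48 [-0.0034, 0.0034]; 43 [-0.0036, 0.0031]; 38 [-0.0039, 0.0028]; 33 [-0.0041, 0.0024]; 28 [-0.0043, 0.0021]; 23 [-0.0045, 0.0017]; 18 [-0.0046, 0.0013]; 13 [-0.0047, 0.0009]; 8 [-0.0048, 0.0005]; 3 [-0.0048, 0.0]; -2 [-0.0048, -0.0004]; -7 [-0.0047, -0.0008]; -12 [-0.0046, -0.0012]; -17 [-0.0045, -0.0016]; -22 [-0.0044, -0.002]; -27 [-0.0042, -0.0024]; -32 [-0.004, -0.0027]; -37 [-0.0037, -0.0031]; -42 [-0.0034, -0.0034]; -47 [-0.0031, -0.0036]; -52 [-0.0028, -0.0039]; -57 [-0.0024, -0.0041]; -62 [-0.0021, -0.0043]; -67 [-0.0017, -0.0045]; -72 [-0.0013, -0.0046]; -77 [-0.0009, -0.0047]; -82 [-0.0005, -0.0048]; -87 [-0.0, -0.0048]; -92 [0.0004, -0.0048]; -97 [0.0008, -0.0047]; -102 [0.0012, -0.0046]; -107 [0.0016, -0.0045]; -112 [0.002, -0.0044];
```

Request:
apply_moves --pt "0.0005 0.0048 0 0" --pt "0 0.0048 0 0" --pt "-0.0004 0.0048 0 0" --pt "-0.0008 0.0047 0 0" --pt "-0.0012 0.0046 0 0"

```text
clock: 16.12
tool_pos: [603.2, 29.3, 90.7]
tool_rot: [-179.8, -0.1, 90.0]
contact_force: [-3.4, 1.0, 5.7]
grip_width: 13.6
grip_force: 30.0
```

Request:
apply_moves --pt "-0.0016 0.0045 0 0" --pt "-0.002 0.0044 0 0" --pt "-0.0024 0.0042 0 0" --pt "-0.0027 0.004 0 0" --pt "-0.0031 0.0037 0 0"

```text
clock: 16.75
tool_pos: [625.5, 17.4, 90.7]
tool_rot: [180.0, -0.1, 90.0]
contact_force: [-1.6, 4.8, 3.2]
grip_width: 13.4
grip_force: 30.0
```

Request:
apply_moves --pt "-0.0034 0.0034 0 0" --pt "-0.0036 0.0031 0 0" --pt "-0.0039 0.0028 0 0" --pt "0 0 0 0"

```text
clock: 17.25
tool_pos: [635.6, 5.7, 90.7]
tool_rot: [179.8, 0.0, 90.0]
contact_force: [2.5, 3.4, 0.5]
grip_width: 13.5
grip_force: 30.0
```

Request:
apply_moves --pt "-0.0041 0.0024 0 0" --pt "-0.0043 0.0021 0 0" --pt "0 0 0 0"

```text
clock: 17.62
tool_pos: [640.0, -2.5, 90.8]
tool_rot: [179.8, 0.0, 90.0]
contact_force: [3.6, 4.1, 0.4]
grip_width: 13.4
grip_force: 30.0
```

Request:
apply_moves --pt "-0.0045 0.0019 0 0" --pt "-0.0046 0.0015 0 0" --pt "0 0 0 0"

```text
clock: 18.0
tool_pos: [643.0, -12.0, 90.7]
tool_rot: [179.9, 0.0, 90.0]
contact_force: [3.4, 3.3, 0.5]
grip_width: 13.3
grip_force: 30.0
```

Request:
apply_moves --pt "-0.0047 0.0011 0 0" --pt "-0.0048 0.0006 0 0" --pt "0 0 0 0"

```text
clock: 18.38
tool_pos: [644.3, -21.3, 90.8]
tool_rot: [179.9, 0.0, 90.0]
contact_force: [2.2, 3.5, 1.6]
grip_width: 13.2
grip_force: 30.0
```

Request:
apply_moves --pt "-0.0048 0.0001 0 0" --pt "-0.0048 -0.0004 0 0" --pt "0 0 0 0"

```text
clock: 18.75
tool_pos: [643.9, -31.0, 90.7]
tool_rot: [179.9, 0.0, 90.0]
contact_force: [2.7, 3.6, 2.1]
grip_width: 13.7
grip_force: 30.0
```

Request:
apply_moves --pt "-0.0047 -0.0008 0 0" --pt "-0.0046 -0.0012 0 0" --pt "0 0 0 0"

```text
clock: 19.12
tool_pos: [641.9, -40.3, 90.7]
tool_rot: [179.9, 0.0, 90.0]
contact_force: [2.3, 3.0, 0.6]
grip_width: 13.2
grip_force: 30.0
```

Request:
apply_moves --pt "-0.0045 -0.0016 0 0" --pt "-0.0044 -0.002 0 0" --pt "0 0 0 0"

```text
clock: 19.5
tool_pos: [638.5, -48.9, 90.8]
tool_rot: [179.9, 0.0, 90.0]
contact_force: [3.4, 4.0, 0.7]
grip_width: 13.7
grip_force: 30.0
```

Request:
apply_moves --pt "-0.0042 -0.0024 0 0" --pt "-0.004 -0.0027 0 0" --pt "0 0 0 0"

```text
clock: 19.88
tool_pos: [633.5, -56.9, 90.7]
tool_rot: [179.9, -0.0, 90.0]
contact_force: [3.5, 4.9, 0.8]
grip_width: 13.0
grip_force: 30.0
```

Request:
apply_moves --pt "-0.0019 -0.0015 0 0" --pt "-0.0019 -0.0016 0 0" --pt "0 0 0 0"

```text
clock: 20.25
tool_pos: [631.2, -59.7, 90.8]
tool_rot: [179.8, -0.0, 90.1]
contact_force: [6.0, 5.2, -1.0]
grip_width: 13.0
grip_force: 30.0
```

Request:
apply_moves --pt "0 0 0 0" --pt "0 0 0 0"

```text
clock: 20.5
tool_pos: [631.2, -59.7, 90.8]
tool_rot: [179.8, -0.0, 90.1]
contact_force: [5.7, 6.0, -1.3]
grip_width: 13.5
grip_force: 30.0
```

Run:
```python
from cell import robot
from h import *
s=robot.read_state();print(s["clock"],s["tool_pos"],s["contact_force"])
d=robot.get_image("top")
cv2.imwrite("pics/t5.png",cv2.resize(d["frame"][120:220,190:315,::-1],(750,600),interpolation=cv2.INTER_CUBIC))
for i in range(3):
    robot.get_image("top");print(robot.read_state()["contact_force"])
```

```text
20.5 [631.17122558 -59.73236812  90.76351486] [ 5.71412607  6.03247168 -1.25527797]
[ 6.6565345   4.73769664 -1.33700196]
[ 6.1357882   4.86843917 -0.96750828]
[ 6.00016198  5.23696325 -1.27432181]
```

Request:
apply_moves --pt "0.0008 0.0006 0 0" --pt "0 0 0 0"

```text
clock: 20.95
tool_pos: [631.2, -59.7, 90.8]
tool_rot: [179.9, 0.0, 90.0]
contact_force: [4.6, 4.0, 0.7]
grip_width: 13.4
grip_force: 30.0
```

Request:
apply_moves --pt "0 0 0 0" --pt "0 0 0 0" --pt "0 0 0 0" --pt "0 0 0 0" --pt "0 0 -0.02 0" --pt "0 0 -0.03 0" --pt "0 0 -0.04 0" --pt "0 0 -0.04 0" --pt "0 -0.02 -0.03 0" --pt "0 -0.05 0 0" --pt "0 -0.05 0 0" --pt "0 -0.03 0 0" --pt "0 0 0 0" --pt "0 0 0 0" --grip 0.05

```text
clock: 22.7
tool_pos: [481.5, -60.2, 251.7]
tool_rot: [179.9, -0.0, 90.0]
contact_force: [-0.5, -0.3, -0.1]
grip_width: 43.5
grip_force: 0.0
```

Run:
```python
from cell import robot
from h import *
s=robot.read_state();print(s["clock"],s["tool_pos"],s["contact_force"])
d=robot.get_image("wrist")
cv2.imwrite("pics/w6.png",cv2.resize(d["frame"][:,:,::-1],(768,576),interpolation=cv2.INTER_CUBIC))
```

```text
22.7 [481.49483813 -60.15009975 251.73677704] [-0.50094775 -0.26203723 -0.07695137]
```

View pics/w6.png

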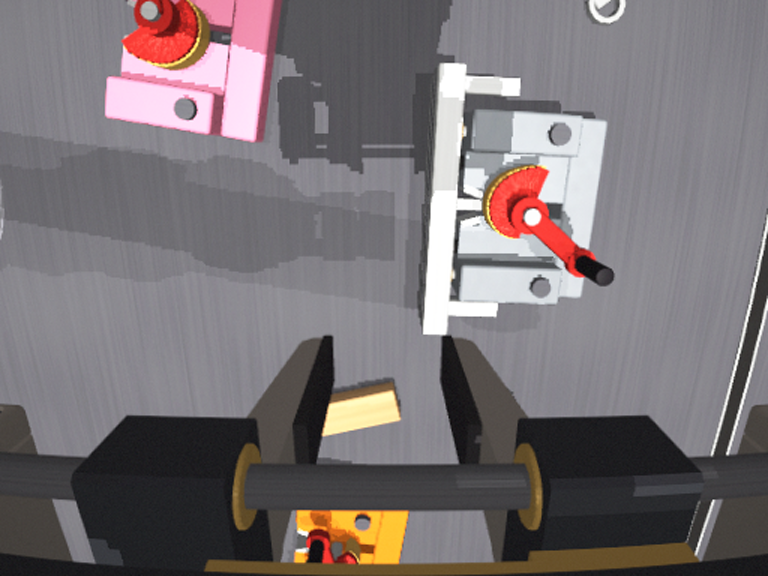

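The crank stands at (600,272), turned about 140°. The disc covers the bolt, the plate lies square on the stops, and the robot is clear. I'm handing in the job.

```bash
python3 -c "
from cell import robot
print(robot.job_done())"
```

```text
the job is handed in; nothing more can be done
None
```

The job is handed in, with no verdict returned: the plate was pushed onto its buffers, the cam was turned about 140° clockwise to about 8 N on the handle, the plate looks clamped square on its stops, and the robot is clear.

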